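# Refit the control knob on a sprung D-spindle and hold it home

## Task

Refit the black bar-grip knob to the bench drive unit: pick it up, turn it so that the flat in its bore matches the flat of the D-shaped spindle, and push it onto the spindle until the spring collar underneath is pressed all the way down. Finish while still holding the knob pressed down against the spring, as if a colleague were about to tighten its grub screw; do not let go. Leave the die block, parts tray, screwdriver and brass slug where they are.

Things in the scene. Friction and masses are not known exactly. Their poses are not given: they have to be found in the camera images.
- knob_mid (a point): Loose black knob, upright, 56 mm high: this point is on its axis half-way up, 28 mm above its underside; z up. Round hub below, 44 mm across, 26 mm high; on it a grip bar 30 mm high, 16 mm thick, along x from -24 mm (blunt) to +38 mm (tapering to a point from +24 mm on). Grasp the bar across its thickness (y), on the axis, fingertips just above the hub. About 0.12 kg.
- knob_bore (a point): Centre of the knob's underside, on its axis, 28 mm below knob_mid; axes as knob_mid. Here opens the D-shaped bore, 21.6 mm across, 22 mm deep, with its flat on the pointed (+x) side, 5.8 mm from the axis. A grub-screw head shows on the hub below the point.
- spindle: Fixed upright steel D-spindle on the drive unit; it does not turn, but stands at varied angles. Origin on its axis at the unit's top face (70 mm over the bench), z up. 20 mm across; top 34 mm above the origin, the last 3 mm tapered; its flat faces +x, 5 mm from the axis. Round flange at its foot, 60 mm across, 4 mm thick.
- spindle_top (a point): Centre of the spindle's top end, 34 mm above its origin; axes as the spindle. The knob goes on only with its point towards the spindle's +x, with about 0.1 rad of play either way. Knob underside: level with this point when it just touches the spindle, 14 mm below when it meets the collar, 20 mm below when fully home.
- collar (a joint): Dark ring round the spindle, 38 mm across, 8 mm high, sliding down on a spring: 0 = up (its top 20 mm above the spindle's origin), 0.006 m = fully down at a firm stop. About 4 N starts it, 10 N holds it down; released, it springs back. A tab 7 mm wide sticks out of it on the side of the spindle's flat, to 37 mm from the axis.
- unit: The fixed drive unit: grey box with steel top, 130 x 130 mm, 70 mm high; origin at the centre of its underside, z up. The spindle stands within 20 mm of its middle.
- die: Bystander: steel die block, 100 x 80 x 31 mm; origin under its centre.
- tray: Bystander: open grey plastic parts tray, 120 x 80 x 22 mm; origin under its centre.
- driver: Bystander: screwdriver lying on the bench, 170 mm long, along its x; origin near its middle.
- slug: Bystander: upright brass cylinder 42 mm across, 35 mm high; origin under its centre.
Not all that is in view belongs to the job. Leave any pink look-alike of the part that bears knob_mid alone.

How it is judged (in metres and radians):
On the way, in this order (a step that is already met when the one before it is completed fails the run):
1. the knob is lifted at least 30 mm off its place, in the fingers (height (world z) of knob_mid above 0.058 m and contact force between the fingers and knob above 1 N), for 0.1 s.
2. the knob has gone at least 8 mm onto the spindle, flat to flat (horizontal distance between knob_mid and spindle below 0.003 m and angle between the x axis of knob_mid and the x axis of spindle, either way round below 0.25 rad and angle between knob_mid's own z axis and vertical below 0.1 rad and z of knob_mid in the frame of spindle below 0.054 m), for 0.1 s.
At the end, for the whole second after the job is handed in: The knob is on the spindle (axes within 3 mm, within 0.25 rad of flat to flat, upright within 0.1 rad), its underside within 2.5 mm of the fully-home height, the collar held at least 4.5 mm of its 6 mm down, the knob still, and the fingers still pressing or gripping it with over 3 N (horizontal distance between knob_mid and spindle below 0.003 m and angle between the x axis of knob_mid and the x axis of spindle, either way round below 0.25 rad and angle between knob_mid's own z axis and vertical below 0.1 rad and z of knob_mid in the frame of spindle between 0.039 and 0.0445 m and value of joint collar above 0.0045 m and contact force between the fingers and knob above 3 N and linear speed of knob below 0.02 m/s); the arm keeps its last pose, push and grip.
It fails at once if the die block is shifted by more than 15 mm (distance of die from where it was at the start of the episode above 0.015 m).
It fails at once if the parts tray is shifted by more than 15 mm (distance of tray from where it was at the start of the episode above 0.015 m).
It fails at once if the screwdriver is shifted by more than 15 mm (distance of driver from where it was at the start of the episode above 0.015 m).
It fails at once if the brass slug is shifted by more than 15 mm (distance of slug from where it was at the start of the episode above 0.015 m).
It also fails if it takes over 40 s, if anything falls off the work surface, if the arm or the gripper's body presses on something with over 40 N, if the wrist force passes 120 N, or if a joint passes its speed limit or range.

## Robot

A 6-joint arm with a two-finger parallel gripper is mounted at the origin on the work surface. World frame = base frame: x ahead of the robot, y to its left, z up, the work surface at z = 0. Lengths are in mm, angles in degrees, forces in N, time in s.
With the tool pointing down it reaches from about 350 to 950 mm from the base axis. Payload 17.4 kg.
Tool frame: the origin (TCP) lies midway between the tips of the shut fingers; the grasp point (between the pads) lies 19 mm behind it; x points along the fingers, z is the direction in which the jaws open and shut, and the axes are right-handed (so a half turn about x gives the same grasp; the last joint's range is limited). The gripper opens to 93 mm and grips with 3 to 60 N. Pads are 15 mm wide; open, the fingers measure 128 mm over their backs; the gripper's body (75 mm by 188 mm) begins 65 mm behind the grasp point.
Start: joints at [72.319, 6.646, 82.598, -0, 90.757, -2.166], TCP at [180.572, 650.405, 218.646] pointing down, gripper open.
Joint ranges: [-162.19, 162.19], [-47.58, 125.68], [4.15, 143.07], [-65.23, 245.23], [0.69, 171.88], [-170.13, 170.13]. Speed limits (degrees/s): [108.29, 108.29, 127.2, 180, 180, 180].

## Interface

Orientations are given as a 3x3 rotation matrix whose columns are the frame's x, y, z axes.
In Python, from rig import status, snapshot, sign_off gives the robot as it stands. The module is installed in compiled form; this text tells all that it offers.
- The arm moves only by the tool move_arm, never from a script. Its argument "deltas" is a list of rows, each an object with "xyz": the shift along the tool's x, y, z in m, a list of three; "yaw": the turn about the tool's x in degrees; "fingers": the closure in counts, from 0 (fully open) to 255 (shut). In form: [{"xyz": [dx, dy, dz], "yaw": yaw, "fingers": fingers}, ...]. A call has 1 to 12 rows; each row is the pose to reach, as a shift and turn from the pose commanded when the call began, along the tool's axes at that moment; what a row does not reach only later rows make up. A row lasts 1/8 s, in which the tool goes at most 62.5 mm and 10.7 degrees, less where a joint would pass 70% of its speed; a pose out of reach is approached as far as the arm can. A call with a gripper value outside its range is refused whole. The fingers move at their own pace and stop on an object; "grip_force" is the grip in N (left out, the last holds). Time passes only in rows, so rows that repeat a pose let the fingers close. It gives the time, the measured TCP pose, the force and the opening at its end, in the units of the state.
- status.read_state(): the state, without advancing time (a new reading comes with each control period).
- snapshot(name): name is "scene" or "top" or "wrist"; returns a dict with "img" (420x560x3 uint8, red, green, blue), "fx", "fy", "cx", "cy" (pixels), "distortion" ([k1, k2, p1, p2, k3] as OpenCV has them; the pictures are not rectified), "R" (3x3) and "t" (3): a world point X has camera coordinates R X + t; the wrist camera has in their place "mount" (4x4, takes a point from camera to tool coordinates, whose origin is the TCP and whose axes are the tool frame's). Camera axes: x right, y down, z forward; pixel columns grow to the right and rows downward; lengths in mm; the calibration is good to about 2 mm. A picture is of the moment at which its call begins: read the wrist's pose just before it. There is no depth.
- sign_off(): hands the job in, once; it reports no verdict.
The state is a dict: "time_s": time; "qpos": joint angles; "joint_velocities": joint speeds; "joint_efforts": joint torques, N m; "eef_pos": TCP position; "eef_rot": TCP orientation; "ft_force": force on the tool from outside, world axes, zero at the start; "ft_torque": the same for the moment, N m; "finger_gap": opening from 0.0 (shut) to 1.0 (fully open).
Only numpy, scipy, OpenCV 4.12 (cv2) and the standard library are available. Lean on these libraries where they do the work, as an engineer would, in place of code of your own. Each camera call takes 0.05 s, during which the arm holds its last target.

## Working session

There is one attempt and no reset: what is moved stays moved. The work goes in short steps, Python scripts to look and compute and a tool call to move; the robot and the scene stay as the last step left them, time stands still between calls to the robot, and variables do not carry over. Pictures are saved under pics/ and viewed, and the job is handed in when it is done.

Besides the shell and the picture viewer there is one more tool, called after "Call:" as name([rows], argument=value, ...), one row to a line, values as JSON. move_arm: Moves the arm, as the interface text tells. Its arguments: {"type":"object","properties":{"deltas":{"type":"array"},"grip_force":{"type":"number"}},"required":["deltas"]}

```bash
mkdir -p pics; python3 - <<'E'
from rig import status, snapshot
import cv2,pickle
s=status.read_state();print(s)
d={}
for n in("scene","top","wrist"):
    c=snapshot(n);d[n]=c
    cv2.imwrite(f"pics/{n}0.png",c["img"][:,:,::-1])
    print(n,{k:v for k,v in c.items() if k!="img"})
d["s"]=s
pickle.dump(d,open("d0.pkl","wb"))
E
```

```text
{'time_s': 0.0, 'qpos': array([ 7.23194367e+01,  6.67322670e+00,  8.26347611e+01,  2.49871348e-03,
        9.07549047e+01, -2.16512003e+00]), 'joint_velocities': array([-0.00761704,  0.01597449,  0.03020313, -0.01006861,  0.17941952,
        0.05724653]), 'joint_efforts': array([-1.38367541e-03, -7.21269178e+01, -6.22610307e+01,  7.79366889e-02,
        2.38274806e-02, -3.07547737e-05]), 'eef_pos': array([180.49145388, 650.2226875 , 217.92641332]), 'eef_rot': array([[-3.74923756e-04, -9.63558519e-01,  2.67497363e-01],
       [-1.03258771e-03,  2.67497613e-01,  9.63557970e-01],
       [-9.99999397e-01,  8.50462829e-05, -1.09524990e-03]]), 'ft_force': array([-0.88840227, -0.36035318, -0.39024008]), 'ft_torque': array([ 0.03084126,  0.03544967, -0.04918278]), 'finger_gap': 1.003229671616575}
scene {'fx': 494.18763003202713, 'fy': 494.18763003202713, 'cx': 281.10663596266056, 'cy': 200.16858527174514, 'distortion': array([-0.04975451,  0.        ,  0.        ,  0.        ,  0.        ]), 'R': array([[ 0.69245461,  0.72138768,  0.01031654],
       [ 0.54143374, -0.51016127, -0.66827015],

[... 357 characters left out ...]
       [-0.99191903,  0.01094659, -0.12639938],
       [ 0.12663424,  0.02439531, -0.99164945]]), 't': array([  20.88543816,  579.79850895, 1036.00168509])}
wrist {'fx': 358.83564373430676, 'fy': 358.83564373430676, 'cx': 279.6922951620687, 'cy': 208.57753934080426, 'distortion': array([0.01769214, 0.        , 0.        , 0.        , 0.        ]), 'mount': array([[-1.18547254e-03, -2.90655852e-01,  9.56826928e-01,
        -1.65967772e+02],
       [ 8.18865887e-05, -9.56827625e-01, -2.90655963e-01,
         8.16627244e+01],
       [ 9.99999294e-01, -2.66213370e-04,  1.15809369e-03,
        -9.88692652e-01],
       [ 0.00000000e+00,  0.00000000e+00,  0.00000000e+00,
         1.00000000e+00]])}
```

View pics/scene0.png

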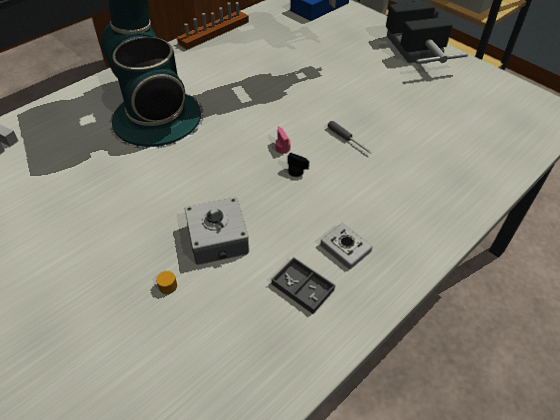

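View pics/top0.png

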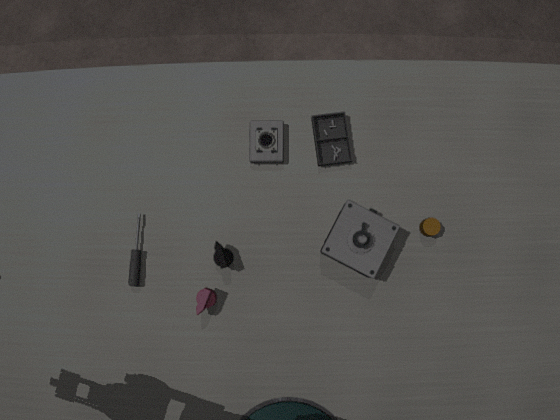

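View pics/wrist0.png

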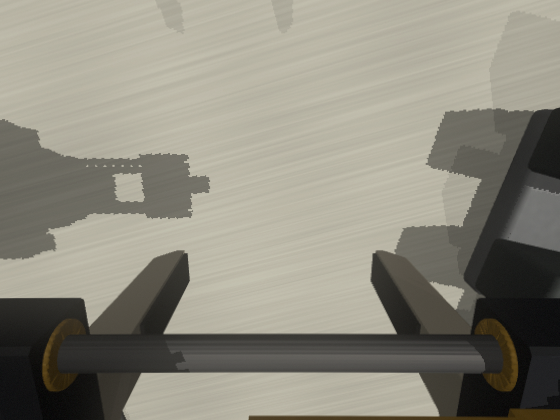

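The job knob is the black one, top view (223,257) and scene (297,165). The only look-alike is the pink one, top (206,300) and scene (283,141), which stays put. Next, close crops of the knob and the spindle.

```bash
cat > h.py <<'E'
import cv2,numpy as np
def ray(c,px,s=None):
    K=np.array([[c["fx"],0,c["cx"]],[0,c["fy"],c["cy"]],[0,0,1.]])
    u=cv2.undistortPoints(np.array([[px]],float),K,np.array(c["distortion"],float))[0,0]
    d=np.array([u[0],u[1],1.])
    if "mount" in c:
        M=np.array(c["mount"]);E=s["eef_rot"]
        return s["eef_pos"]+E@M[:3,3], E@(M[:3,:3]@d)
    R=c["R"];return -R.T@c["t"],R.T@d
def onz(c,px,z,s=None):
    o,d=ray(c,px,s);return o+d*(z-o[2])/d[2]
def proj(c,X,s=None):
    K=np.array([[c["fx"],0,c["cx"]],[0,c["fy"],c["cy"]],[0,0,1.]])
    if "mount" in c:
        M=np.array(c["mount"]);E=s["eef_rot"]
        R=(E@M[:3,:3]).T;t=-R@(s["eef_pos"]+E@M[:3,3])
    else:R,t=c["R"],c["t"]
    return cv2.projectPoints(np.array([X],float),cv2.Rodrigues(R)[0],np.array(t,float),K,np.array(c["distortion"],float))[0][0,0]
def two(c1,p1,c2,p2,s1=None,s2=None):
    o1,d1=ray(c1,p1,s1);o2,d2=ray(c2,p2,s2)
    d1/=np.linalg.norm(d1);d2/=np.linalg.norm(d2)
    a=np.linalg.lstsq(np.c_[d1,-d2],o2-o1,rcond=None)[0]
    A=o1+a[0]*d1;B=o2+a[1]*d2;return (A+B)/2,np.linalg.norm(A-B)
E
python3 - <<'E'
import pickle,cv2,numpy as np
d=pickle.load(open("d0.pkl","rb"))
def crop(n,x,y,w=40):
    im=d[n]["img"][y-w:y+w,x-w:x+w,::-1].astype(float)
    im=np.clip(255*(im/255)**.5 ,0,255).astype(np.uint8)
    return cv2.resize(im,(400,400),interpolation=cv2.INTER_CUBIC)
a=np.hstack([crop("top",223,257,25),crop("top",361,238,25)])
cv2.imwrite("pics/c1.png",a)
a=np.hstack([crop("scene",297,165,25),crop("scene",217,220,25)])
cv2.imwrite("pics/c2.png",a)
E
```

```text
(no output)
```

View pics/c1.png

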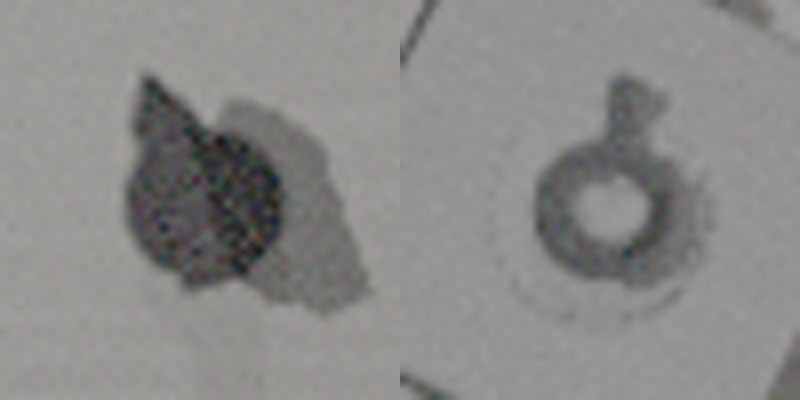

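View pics/c2.png

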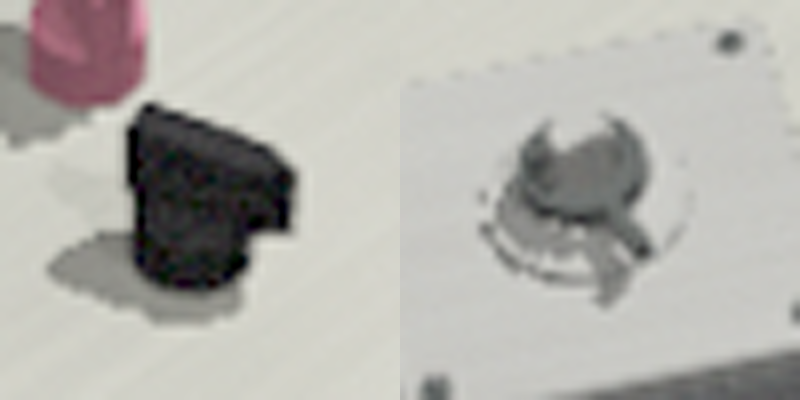

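```bash
python3 - <<'E'
import pickle
from h import *
d=pickle.load(open("d0.pkl","rb"));T=d["top"];S=d["scene"]
hub=onz(T,(223.6,257.6),26);print("hub",hub, proj(S,hub))
tip=onz(T,(216.5,241.4),56);print("tip",tip, proj(S,tip))
v=tip-hub;print(np.hypot(*v[:2]),np.degrees(np.arctan2(v[1],v[0])))
st,e=two(T,(362.5,239),S,(217-25+183/8,220-25+172/8));print("2view",st,e)
sp=onz(T,(362.5,239),104);print("sp",sp,proj(S,sp))
tb=onz(T,(364.6,222.8),86);print("tab",tb,proj(S,tb));v=tb-sp
print(np.hypot(*v[:2]),np.degrees(np.arctan2(v[1],v[0])))
cor=[(350,204),(403,229),(373,274),(323,247)]
print(d["s"]["eef_rot"])
E
```

```text
hub [464.65801835 143.79052658  26.        ] [295.65938279 164.7679184 ]
tip [499.98483114 155.49194541  56.        ] [308.43334058 161.2984333 ]
37.21433735826915 18.326592934419022
2view [ 500.94862098 -162.26702321   86.68270883] 1.5200976875154666
sp [ 499.51976257 -160.27392705  104.        ] [214.15852844 210.8740119 ]
tab [ 535.31129937 -168.45998373   86.        ] [221.86549522 226.47310593]
36.71574091070789 -12.882811836357963
[[-3.74923756e-04 -9.63558519e-01  2.67497363e-01]
 [-1.03258771e-03  2.67497613e-01  9.63557970e-01]
 [-9.99999397e-01  8.50462829e-05 -1.09524990e-03]]
```

Call:
move_arm([
  {"xyz": [0.0, -0.02, -0.02], "yaw": -4, "fingers": 0},
  {"xyz": [0.01, -0.06, -0.06], "yaw": -9, "fingers": 0},
  {"xyz": [0.02, -0.1, -0.1], "yaw": -14, "fingers": 0},
  {"xyz": [0.03, -0.14, -0.14], "yaw": -19, "fingers": 0},
  {"xyz": [0.04, -0.18, -0.18], "yaw": -23, "fingers": 0},
  {"xyz": [0.05, -0.22, -0.22], "yaw": -27, "fingers": 0},
  {"xyz": [0.06, -0.26, -0.26], "yaw": -31, "fingers": 0},
  {"xyz": [0.07, -0.3, -0.3], "yaw": -34, "fingers": 0},
  {"xyz": [0.08, -0.34, -0.34], "yaw": -34, "fingers": 0},
  {"xyz": [0.085, -0.38, -0.38], "yaw": -34, "fingers": 0},
  {"xyz": [0.088, -0.4093, -0.412], "yaw": -34, "fingers": 0},
  {"xyz": [0.088, -0.4093, -0.412], "yaw": -34, "fingers": 0},
])

```text
time_s: 1.65
eef_pos: [465.4, 141.7, 130.2]
eef_rot: [[-0.001, -0.95, -0.314], [-0.0, -0.314, 0.95], [-1.0, 0.001, -0.0]]
ft_force: [-1.1, -0.2, -0.3]
finger_gap: 1.003
```

```bash
cat > look.py <<'E'
import sys,cv2,pickle
from rig import status, snapshot
import numpy as np
n,tag=sys.argv[1:3]
s=status.read_state();c=snapshot(n);c["s"]=s
pickle.dump(c,open(f"{tag}.pkl","wb"))
im=np.clip(255*(c["img"][:,:,::-1]/255.)**.6,0,255).astype(np.uint8)
cv2.imwrite(f"pics/{tag}.png",im)
print(s["time_s"],s["eef_pos"].round(2),s["eef_rot"].round(4).tolist(),s["qpos"].round(1),s["ft_force"].round(1),s["ft_torque"].round(2),s["finger_gap"])
E
python3 look.py wrist w1
```

```text
1.65 [465.41 141.72 130.17] [[-0.0006, -0.9495, -0.3137], [-0.0005, -0.3137, 0.9495], [-1.0, 0.0008, -0.0003]] [ 13.9 -15.4 111.6  -0.   83.8 -94.3] [-1.1 -0.2 -0.3] [ 0.07 -0.05 -0.  ] 1.0028996040676175
```

View pics/w1.png

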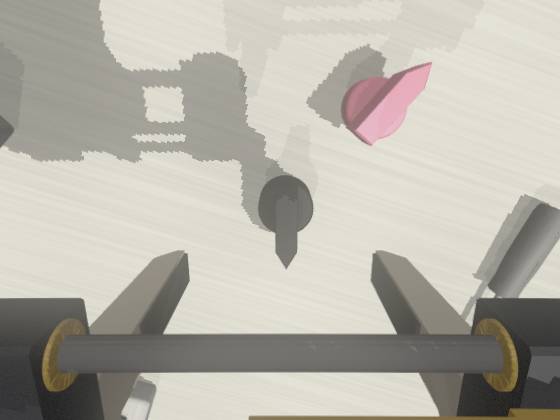

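```bash
python3 - <<'E'
import pickle
from h import *
c=pickle.load(open("w1.pkl","rb"));s=c["s"]
im=c["img"];cr=im[160:285,220:350,::-1]
cr=np.clip(255*(cr/255.)**.45,0,255).astype(np.uint8)
cv2.imwrite("pics/w1c.png",cv2.resize(cr,None,fx=4.6,fy=4.6,interpolation=cv2.INTER_CUBIC))
E
```

```text
(no output)
```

View pics/w1c.png

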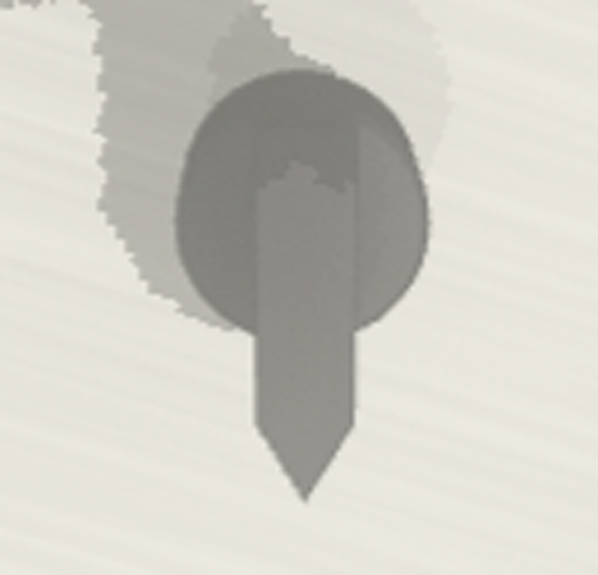

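```bash
python3 - <<'E'
import pickle
from h import *
c=pickle.load(open("w1.pkl","rb"));s=c["s"]
P=lambda u,v,z:onz(c,((u+.5)/4.6-.5+220,(v+.5)/4.6-.5+160),z,s)
tip=P(305.5,503,56);sl=P(256,425,56);sr=P(355,425,56);bl=P(258,195,56);br=P(354,195,56)
print(tip,sl,sr,"width",np.linalg.norm(sl-sr),np.linalg.norm(bl-br),"taper",np.linalg.norm(tip-(sl+sr)/2))
for a,b in((bl,sl),(br,sr),((bl+br)/2,tip)):
    v=b-a;print(np.degrees(np.arctan2(v[1],v[0])))
v=sl-sr;print("perp",np.degrees(np.arctan2(v[1],v[0]))-90)
a=np.radians(18.3);u=np.array([np.cos(a),np.sin(a),0])
print("mid from tip",tip-38*u,"from shoulders",(sl+sr)/2-24*u)
m=tip-38*u; l=P(177,222,26);r=P(429,222,26);print("hub",(l+r)/2,np.linalg.norm(l-r))
E=s["eef_rot"]
print("tool delta",E.T@((m-s["eef_pos"])))
E
```

```text
[499.60153888 157.54851966  56.        ] [489.20452505 145.81104669  56.        ] [484.30833867 160.65232779  56.        ] width 15.62806020682385 14.520220735253902 taper 13.551081746665496
17.623654105552692
19.30551461149123
18.494031977401903
perp -161.7421108824829
mid from tip [463.52337073 145.61680633  56.        ] from shoulders [463.9702204 145.6958683  56.       ]
hub [463.57053717 145.56530944  26.        ] 43.085300432977085
tool delta [74.17429638  0.50716965  4.31138156]
```

Call:
move_arm([
  {"xyz": [0.01, 0.0005, 0.004], "yaw": 0, "fingers": 70},
  {"xyz": [0.03, 0.0005, 0.0043], "yaw": 0, "fingers": 100},
  {"xyz": [0.05, 0.0005, 0.0043], "yaw": 0, "fingers": 110},
  {"xyz": [0.07, 0.0005, 0.0043], "yaw": 0, "fingers": 110},
  {"xyz": [0.085, 0.0005, 0.0043], "yaw": 0, "fingers": 110},
  {"xyz": [0.095, 0.0005, 0.0043], "yaw": 0, "fingers": 110},
  {"xyz": [0.1005, 0.0005, 0.0043], "yaw": 0, "fingers": 110},
  {"xyz": [0.1005, 0.0005, 0.0043], "yaw": 0, "fingers": 110},
], grip_force=40)

```text
time_s: 2.7
eef_pos: [462.9, 147.9, 30.1]
eef_rot: [[-0.0, -0.948, -0.317], [-0.0, -0.317, 0.948], [-1.0, 0.0, 0.0]]
ft_force: [-0.5, -0.9, -0.4]
finger_gap: 0.57
```

```bash
python3 look.py wrist w2
```

```text
2.7 [462.95 147.85  30.1 ] [[-0.0001, -0.9484, -0.317], [-0.0, -0.317, 0.9484], [-1.0, 0.0001, 0.0]] [ 14.7 -10.7 117.4   0.   73.2 -93.8] [-0.5 -0.9 -0.4] [ 0.02  0.02 -0.01] 0.5699219551834612
```

View pics/w2.png

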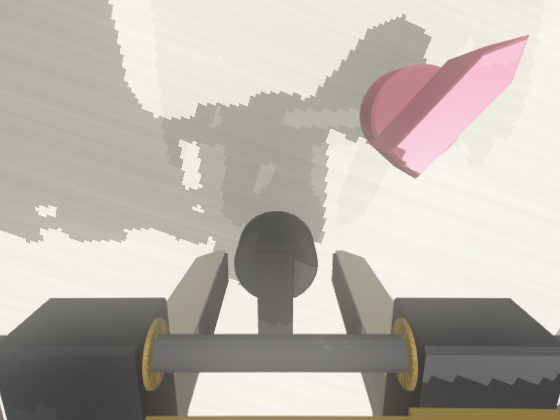

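Call:
move_arm([
  {"xyz": [0, 0, -0.0022], "yaw": 0, "fingers": 110},
  {"xyz": [0, 0, -0.0022], "yaw": 0, "fingers": 110},
  {"xyz": [0, 0, -0.0022], "yaw": 0, "fingers": 180},
  {"xyz": [0, 0, -0.0022], "yaw": 0, "fingers": 255},
  {"xyz": [0, 0, -0.0022], "yaw": 0, "fingers": 255},
  {"xyz": [0, 0, -0.0022], "yaw": 0, "fingers": 255},
  {"xyz": [0, 0, -0.0022], "yaw": 0, "fingers": 255},
], grip_force=45)

```text
time_s: 3.62
eef_pos: [463.6, 145.8, 30.1]
eef_rot: [[-0.0, -0.948, -0.317], [0.0, -0.317, 0.948], [-1.0, 0.0, 0.0]]
ft_force: [-0.3, 1.0, -0.7]
finger_gap: 0.17
```

```bash
python3 look.py wrist w3
```

```text
3.625 [463.58 145.79  30.13] [[-0.0, -0.9484, -0.3171], [0.0, -0.3171, 0.9484], [-1.0, 0.0, 0.0]] [ 14.4 -10.7 117.4   0.   73.2 -94. ] [-0.3  1.  -0.7] [0.08 0.04 0.01] 0.16953423312999996
```

View pics/w3.png

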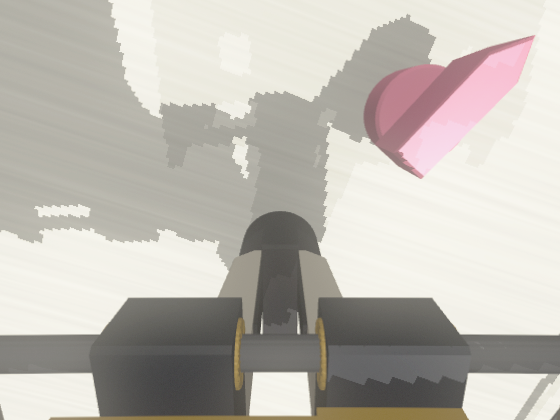

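Call:
move_arm([
  {"xyz": [-0.015, 0, 0], "yaw": 0, "fingers": 255},
  {"xyz": [-0.05, 0, 0], "yaw": 0, "fingers": 255},
  {"xyz": [-0.09, 0, -0.01], "yaw": 0, "fingers": 255},
  {"xyz": [-0.12, 0.002, -0.045], "yaw": 4, "fingers": 255},
  {"xyz": [-0.135, 0.005, -0.09], "yaw": 8, "fingers": 255},
  {"xyz": [-0.135, 0.008, -0.135], "yaw": 13, "fingers": 255},
  {"xyz": [-0.135, 0.011, -0.18], "yaw": 18, "fingers": 255},
  {"xyz": [-0.135, 0.014, -0.225], "yaw": 23, "fingers": 255},
  {"xyz": [-0.135, 0.017, -0.27], "yaw": 28, "fingers": 255},
  {"xyz": [-0.135, 0.02, -0.31], "yaw": 31.4, "fingers": 255},
  {"xyz": [-0.135, 0.0204, -0.3276], "yaw": 31.4, "fingers": 255},
  {"xyz": [-0.135, 0.0204, -0.3276], "yaw": 31.4, "fingers": 255},
])

```text
time_s: 5.18
eef_pos: [548.2, -171.7, 165.4]
eef_rot: [[-0.0, -0.975, 0.224], [0.0, 0.224, 0.975], [-1.0, 0.0, 0.0]]
ft_force: [0.1, -0.0, -1.2]
finger_gap: 0.163
```

Call:
move_arm([
  {"xyz": [0, 0, 0], "yaw": 0, "fingers": 255},
  {"xyz": [0, 0, 0], "yaw": 0, "fingers": 255},
])

```text
time_s: 5.42
eef_pos: [548.1, -170.4, 165.4]
eef_rot: [[0.0, -0.975, 0.222], [0.0, 0.222, 0.975], [-1.0, -0.0, 0.0]]
ft_force: [-0.6, -0.6, -1.7]
finger_gap: 0.166
```

```bash
python3 look.py wrist w4
```

```text
5.425 [ 548.06 -170.38  165.43] [[0.0003, -0.975, 0.2221], [0.0, 0.2221, 0.975], [-1.0, -0.0003, 0.0001]] [-19.8  -4.9  99.2   0.   85.7 -97. ] [-0.6 -0.6 -1.7] [-0.05  0.07 -0.02] 0.16627991369345124
```

View pics/w4.png

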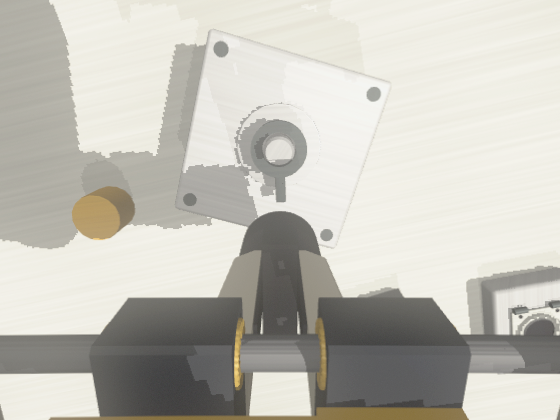

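```bash
python3 - <<'E'
import pickle
from h import *
c=pickle.load(open("w4.pkl","rb"))
cr=c["img"][90:215,220:340,::-1]
cr=np.clip(255*(cr/255.)**1.0,0,255).astype(np.uint8)
cv2.imwrite("pics/w4c.png",cv2.resize(cr,None,fx=4.8,fy=4.8,interpolation=cv2.INTER_CUBIC))
E
```

```text
(no output)
```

View pics/w4c.png

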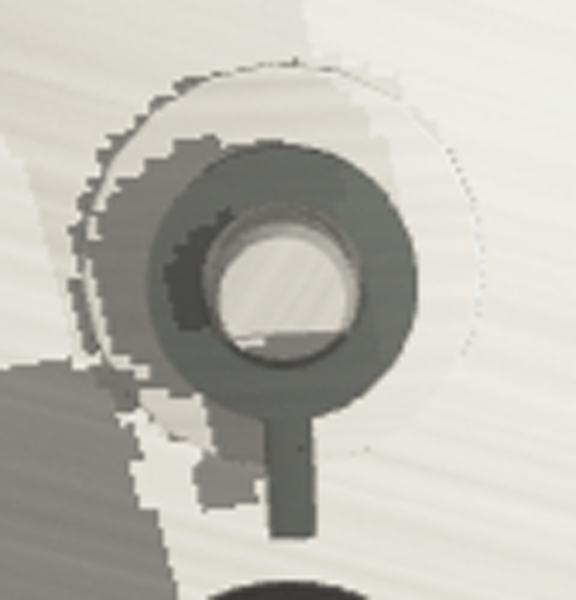

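```bash
cat > sp.py <<'E'
import pickle,sys
from h import *
c=pickle.load(open("w4.pkl","rb"));s=c["s"]
P=lambda u,v,z:onz(c,((u+.5)/4.8-.5+220,(v+.5)/4.8-.5+90),z,s)
# collar outline points picked, on plane z=90 -> circle fit
pts=[(148,280),(417,283),(280,143),(190,190),(375,183),(190,375),(240,411),(380,370),(335,410)]
W=np.array([P(u,v,90)[:2] for u,v in pts])
A=np.c_[2*W,np.ones(len(W))];x=np.linalg.lstsq(A,(W**2).sum(1),rcond=None)[0]
r=np.sqrt(x[2]+x[:2]@x[:2]);print("collar",x[:2],"r",r, np.hypot(*(W-x[:2]).T).round(1))
# top face arc z=104
pts=[(218,300),(356,296),(285,236),(232,256),(340,253),(250,244)]
W=np.array([P(u,v,104)[:2] for u,v in pts])
A=np.c_[2*W,np.ones(len(W))];y=np.linalg.lstsq(A,(W**2).sum(1),rcond=None)[0]
print("top",y[:2],np.sqrt(y[2]+y[:2]@y[:2]))
for z in (90,86):
  e=P(293.5,538,z)[:2];b=P(289.5,425,z)[:2]
  v=e-x[:2];print("tab",np.hypot(*v),np.degrees(np.arctan2(v[1],v[0])),np.degrees(np.arctan2(*(e-b)[::-1])))
l,r_=P(245,333,104),P(350,332,104);v=l-r_;print("flat normal",np.degrees(np.arctan2(v[1],v[0]))+90,np.linalg.norm(v), )
fm=(l+r_)/2;print("flat dist",np.hypot(*(fm[:2]-y[:2])))
print("tool z angle-90",np.degrees(np.arctan2(s["eef_rot"][1,2],s["eef_rot"][0,2]))-90)
E
python3 sp.py
```

```text
collar [ 498.95459472 -160.58859485] r 18.68534258442407 [18.9 18.6 19.2 18.2 18.7 18.4 18.9 18.2 19.2]
top [ 499.691689   -160.23078261] 9.20672647263096
tab 36.70515231577229 -10.610205218634396 -10.825874881064152
tab 37.83808076385225 -10.6500506373561 -10.82587488106419
flat normal -12.292841023949322 13.898285998861626
flat dist 4.0415793784425
tool z angle-90 -12.830918334362735
```

Call:
move_arm([
  {"xyz": [0, 0.015, -0.0005], "yaw": -1, "fingers": 255},
  {"xyz": [0, 0.035, -0.001], "yaw": -2, "fingers": 255},
  {"xyz": [0, 0.0497, -0.0011], "yaw": -2, "fingers": 255},
  {"xyz": [0.01, 0.0497, -0.0011], "yaw": -2, "fingers": 255},
  {"xyz": [0.023, 0.0497, -0.0011], "yaw": -2, "fingers": 255},
  {"xyz": [0.023, 0.0497, -0.0011], "yaw": -2, "fingers": 255},
  {"xyz": [0.023, 0.0497, -0.0011], "yaw": -2, "fingers": 255},
  {"xyz": [0.023, 0.0497, -0.0011], "yaw": -2, "fingers": 255},
])

```text
time_s: 6.48
eef_pos: [499.7, -161.5, 142.4]
eef_rot: [[0.0, -0.982, 0.189], [-0.0, 0.189, 0.982], [-1.0, -0.0, -0.0]]
ft_force: [-0.6, -1.0, -1.4]
finger_gap: 0.169
```

```bash
python3 look.py scene s5; python3 look.py wrist w5; python3 - <<'E'
import pickle,cv2,numpy as np
from h import *
c=pickle.load(open("s5.pkl","rb"));x,y,w=215,200,35
a=cv2.resize(c["img"][y-w:y+w,x-w:x+w,::-1],(560,560),interpolation=cv2.INTER_CUBIC)
cv2.imwrite("pics/s5c.png",np.clip(255*(a/255.)**.6,0,255))
E
```

```text
6.475 [ 499.69 -161.45  142.38] [[0.0002, -0.9819, 0.1893], [-0.0001, 0.1893, 0.9819], [-1.0, -0.0002, -0.0001]] [-20.7 -10.6 106.5  -0.   84.1 -99.8] [-0.6 -1.  -1.4] [ 0.02  0.02 -0.06] 0.16917187354537178
6.525 [ 499.66 -161.44  142.39] [[0.0003, -0.9819, 0.1893], [-0.0001, 0.1893, 0.9819], [-1.0, -0.0003, -0.0001]] [-20.7 -10.6 106.5  -0.   84.1 -99.8] [ 0.3 -0.5 -2.1] [-0.02  0.03 -0.01] 0.17057363288286115[ WARN:0@0.066] global loadsave.cpp:1063 imwrite_ Unsupported depth image for selected encoder is fallbacked to CV_8U.
```

View pics/s5c.png

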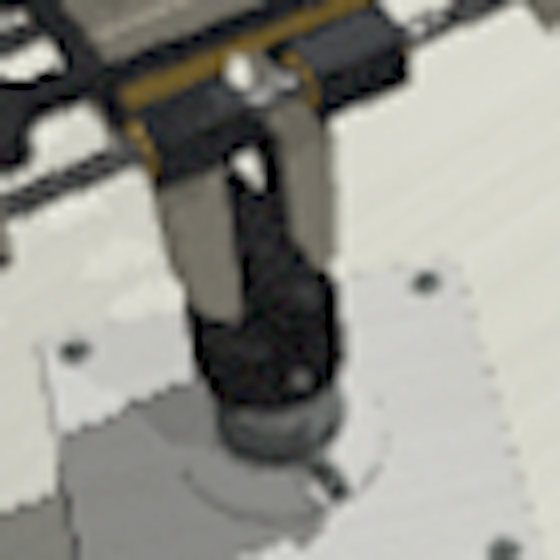

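View pics/w5.png

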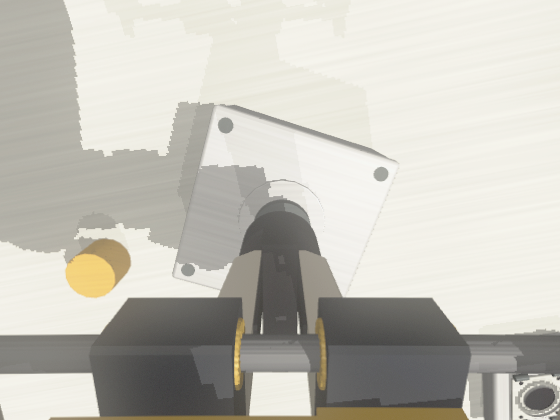

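Call:
move_arm([
  {"xyz": [0.002, 0.0004, 0.001], "yaw": 0, "fingers": 255},
  {"xyz": [0.006, 0.0004, 0.001], "yaw": 0, "fingers": 255},
  {"xyz": [0.0075, 0.0004, 0.001], "yaw": 0, "fingers": 255},
  {"xyz": [0.009, 0.0004, 0.001], "yaw": 0, "fingers": 255},
  {"xyz": [0.0095, 0.0004, 0.001], "yaw": 0, "fingers": 255},
])

```text
time_s: 7.2
eef_pos: [499.2, -160.3, 132.5]
eef_rot: [[-0.0, -0.982, 0.189], [0.0, 0.189, 0.982], [-1.0, 0.0, 0.0]]
ft_force: [0.6, -0.6, -1.1]
finger_gap: 0.169
```

Call:
move_arm([
  {"xyz": [0.001, 0, 0], "yaw": 0, "fingers": 255},
  {"xyz": [0.002, 0, 0], "yaw": 0, "fingers": 255},
  {"xyz": [0.003, 0, 0], "yaw": 0, "fingers": 255},
])

```text
time_s: 7.58
eef_pos: [499.2, -160.3, 129.6]
eef_rot: [[-0.0, -0.982, 0.189], [0.0, 0.189, 0.982], [-1.0, 0.0, 0.0]]
ft_force: [-1.3, -0.0, -0.7]
finger_gap: 0.167
```

Call:
move_arm([
  {"xyz": [0.0015, 0, 0], "yaw": 0, "fingers": 255},
  {"xyz": [0.003, 0, 0], "yaw": 0, "fingers": 255},
  {"xyz": [0.0045, 0, 0], "yaw": 0, "fingers": 255},
  {"xyz": [0.006, 0, 0], "yaw": 0, "fingers": 255},
  {"xyz": [0.0075, 0, 0], "yaw": 0, "fingers": 255},
  {"xyz": [0.0075, 0, 0], "yaw": 0, "fingers": 255},
])

```text
time_s: 8.32
eef_pos: [499.2, -160.3, 122.0]
eef_rot: [[-0.0, -0.982, 0.189], [0.0, 0.189, 0.982], [-1.0, 0.0, -0.0]]
ft_force: [-0.8, -0.5, -0.8]
finger_gap: 0.167
```

Call:
move_arm([
  {"xyz": [0.0015, 0, 0], "yaw": 0, "fingers": 255},
  {"xyz": [0.003, 0, 0], "yaw": 0, "fingers": 255},
  {"xyz": [0.0045, 0, 0], "yaw": 0, "fingers": 255},
  {"xyz": [0.006, 0, 0], "yaw": 0, "fingers": 255},
  {"xyz": [0.007, 0, 0], "yaw": 0, "fingers": 255},
  {"xyz": [0.007, 0, 0], "yaw": 0, "fingers": 255},
], grip_force=55)

```text
time_s: 9.07
eef_pos: [499.3, -160.3, 115.6]
eef_rot: [[0.0, -0.982, 0.189], [-0.0, 0.189, 0.982], [-1.0, -0.0, -0.0]]
ft_force: [-3.5, 1.4, 6.5]
finger_gap: 0.165
```

Call:
move_arm([
  {"xyz": [0.0005, 0, 0], "yaw": 0, "fingers": 255},
  {"xyz": [0.001, 0, 0], "yaw": 0, "fingers": 255},
  {"xyz": [0.0015, 0, 0], "yaw": 0, "fingers": 255},
  {"xyz": [0.0015, 0, 0], "yaw": 0, "fingers": 255},
  {"xyz": [0.0015, 0, 0], "yaw": 0, "fingers": 255},
])

```text
time_s: 9.7
eef_pos: [499.3, -160.3, 114.4]
eef_rot: [[0.0, -0.982, 0.189], [-0.0, 0.189, 0.982], [-1.0, -0.0, -0.0]]
ft_force: [-4.6, 1.9, 9.3]
finger_gap: 0.17
```

```bash
python3 look.py scene s6; python3 look.py wrist w6; python3 - <<'E'
import pickle,cv2,numpy as np
c=pickle.load(open("s6.pkl","rb"));x,y,w=215,205,30
a=cv2.resize(c["img"][y-w:y+w,x-w:x+w,::-1],(560,560),interpolation=cv2.INTER_CUBIC)
cv2.imwrite("pics/s6c.png",np.clip(255*(a/255.)**.6,0,255).astype(np.uint8))
E
```

```text
9.7 [ 499.32 -160.35  114.42] [[0.0005, -0.9819, 0.1894], [-0.0002, 0.1894, 0.9819], [-1.0, -0.0005, -0.0001]] [-20.6  -9.7 108.3  -0.   81.3 -99.7] [-4.6  1.9  9.3] [ 0.35  0.95 -0.04] 0.16970626650531798
9.75 [ 499.33 -160.33  114.44] [[0.0005, -0.9819, 0.1894], [-0.0002, 0.1894, 0.9819], [-1.0, -0.0006, -0.0001]] [-20.6  -9.7 108.3   0.   81.3 -99.7] [-4.7  1.4  9. ] [ 0.34  0.98 -0.  ] 0.17247274269058915
```

View pics/s6c.png

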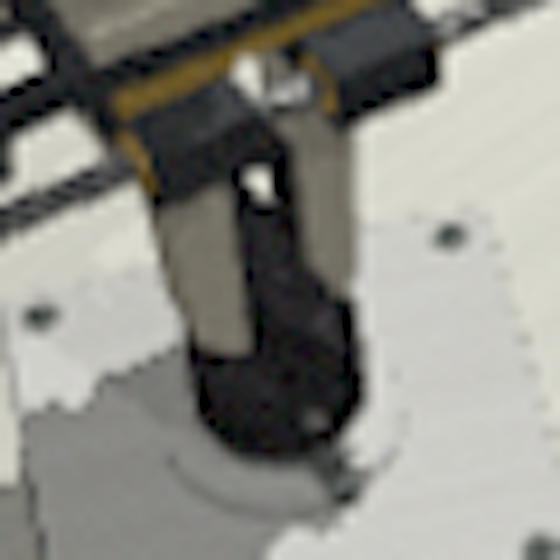

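View pics/w6.png

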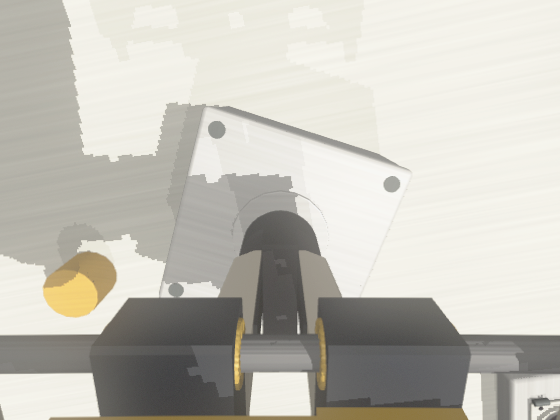

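Call:
move_arm([
  {"xyz": [0.0005, 0, 0], "yaw": 0, "fingers": 255},
  {"xyz": [0.001, 0, 0], "yaw": 0, "fingers": 255},
  {"xyz": [0.001, 0, 0], "yaw": 0, "fingers": 255},
  {"xyz": [0.001, 0, 0], "yaw": 0, "fingers": 255},
])

```text
time_s: 10.3
eef_pos: [499.4, -160.3, 114.1]
eef_rot: [[0.001, -0.982, 0.189], [-0.0, 0.189, 0.982], [-1.0, -0.001, -0.0]]
ft_force: [-7.1, 2.5, 15.4]
finger_gap: 0.167
```

Call:
move_arm([
  {"xyz": [0.0003, 0, 0], "yaw": 0, "fingers": 255},
  {"xyz": [0.0003, 0, 0], "yaw": 0, "fingers": 255},
  {"xyz": [0.0003, 0, 0], "yaw": 0, "fingers": 255},
  {"xyz": [0.0003, 0, 0], "yaw": 0, "fingers": 255},
])

```text
time_s: 10.8
eef_pos: [499.4, -160.3, 114.1]
eef_rot: [[0.001, -0.982, 0.189], [-0.0, 0.189, 0.982], [-1.0, -0.001, -0.0]]
ft_force: [-9.4, 4.0, 18.4]
finger_gap: 0.169
```

```bash
python3 look.py top t7; python3 look.py wrist w7; python3 - <<'E'
import pickle,cv2,numpy as np
c=pickle.load(open("w7.pkl","rb"));s=c["s"]
print(s["joint_velocities"].round(2))
a=cv2.resize(c["img"][190:300,200:360,::-1],(800,550),interpolation=cv2.INTER_CUBIC)
cv2.imwrite("pics/w7c.png",np.clip(255*(a/255.)**.5,0,255).astype(np.uint8))
E
```

```text
10.8 [ 499.43 -160.34  114.05] [[0.001, -0.9819, 0.1893], [-0.0003, 0.1893, 0.9819], [-1.0, -0.001, -0.0001]] [-20.6  -9.7 108.4   0.   81.2 -99.7] [-9.4  4.  18.4] [ 0.72  1.75 -0.01] 0.16872827881703772
10.85 [ 499.42 -160.38  114.06] [[0.0009, -0.9819, 0.1894], [-0.0004, 0.1894, 0.9819], [-1.0, -0.001, -0.0002]] [-20.6  -9.7 108.4  -0.   81.2 -99.7] [-8.9  3.2 18.5] [0.69 1.82 0.01] 0.17124424739324157
[-0.08 -0.01  0.   -0.01 -0.09 -0.05]
```

View pics/w7c.png

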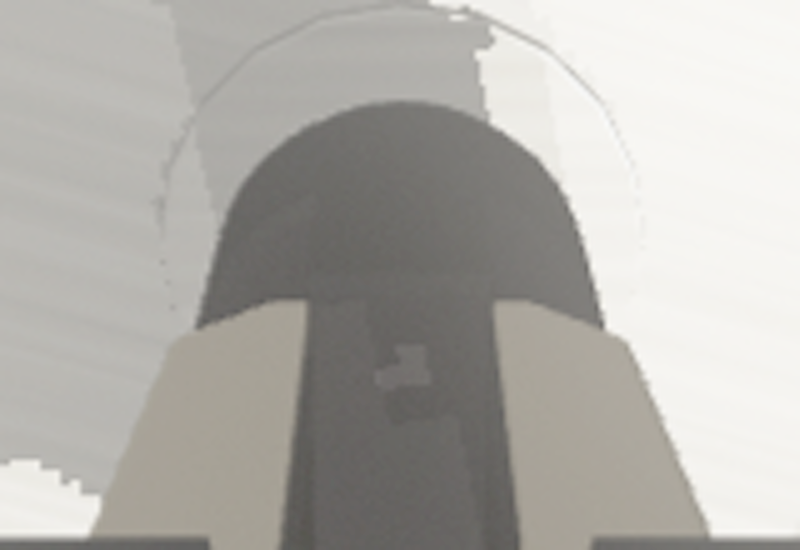

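View pics/t7.png

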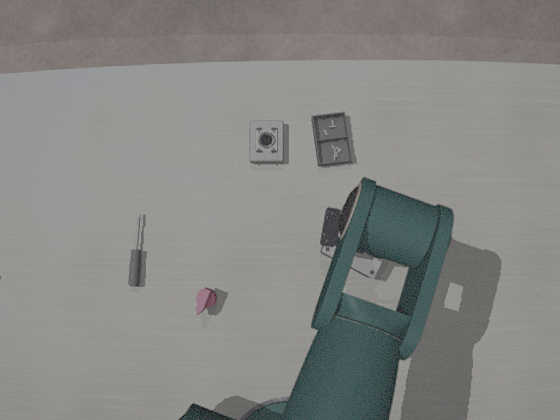

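The wrist view shows the knob seated concentric with the flange, its bar square between the pads. The top view shows the die (267,142), tray (332,139), screwdriver (138,250) and pink knob (206,300) where they were. The hand is still, so I'm handing in.

```bash
python3 -c "
from rig import sign_off
print(sign_off())"
```

```text
the job is handed in; nothing more can be done
None
```

The black knob is on the spindle, flat to flat, pressed down to the collar's stop and still held. I handed the job in at about 11 s; `sign_off` reports no verdict.

- **Grasp and turn:** I gripped the bar on the knob's axis, turned the knob about 29° to face the collar tab, and felt no contact force on the first 12 mm over the spindle.
- **Height:** The final TCP height was 114.06 mm. That puts the underside at about 83.9 mm, against 84 mm for fully home, assuming no slip in the fingers; none was visible. The collar itself is hidden under the knob, so its travel is inferred from this height and the push force.
- **Push:** The upward force rose steeply to about 18 N over the last 0.3 mm, which matches the stop. There is also a side force of about 9 N, mainly towards the robot, from the arm's compliance.
- **Alignment:** The TCP is within about 0.2 mm of the measured spindle axis. The angle error is about 0.1° against the tab and 1.4° against the spindle's flat, where my two readings disagreed. Both are well inside the play.
- **Bystanders:** The die, tray, screwdriver and pink knob look unmoved in the last top view. The slug was hidden under the arm there, and I only saw it standing upright from the wrist camera without measuring its position.

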